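# Dress the coppersmith's display tray

## Robot

A 6-joint arm with a two-finger parallel gripper is mounted at the origin on the work surface. World frame = base frame: x ahead of the robot, y to its left, z up, the work surface at z = 0. Lengths are in m, angles in rad, forces in N, time in s.
With the tool pointing down it reaches from about 0.375 to 0.975 m from the base axis. Payload 3.8 kg.
Tool frame: the origin (TCP) lies at the very end of the fingers, on their centre line; the grasp point (between the pads) lies 19 mm behind it; z points along the fingers, x is the direction in which the jaws open and shut, and the axes are right-handed (so a half turn about z gives the same grasp; the last joint's range is limited). The gripper opens to 85 mm and grips with 20 to 120 N. Pads are 22 mm wide; open, the fingers measure 114 mm over their backs; the gripper's body (76 mm by 85 mm) begins 54 mm behind the grasp point. The pads swing forward as they close: fully open they stand 13 mm farther back than shut.
Start: joints at [1.21, 0.264, 1.604, -0, 1.274, -0.037], TCP at [0.215, 0.64, 0.231] pointing down, gripper open.
Joint ranges: [-2.63, 2.63], [-0.94, 2.18], [0.31, 2.57], [-1.31, 4.45], [0, 2.66], [-2.55, 2.55]. Speed limits (rad/s): [2.57, 2.57, 3.14, 3.14, 3.14, 3.14].

## Interface

Orientations are given as a rotation vector (axis times angle).
In Python, from workcell import readout, imaging, order gives the robot as it stands.
- The arm moves only by the tool servo_tool, never from a script. Its argument "series" is a list of rows, each a list of 3 entries, a list of its own where there are three numbers: the shift along the tool's x, y, z normalised to -1 to 1, where 1 is 50 mm, then the turn, a rotation vector about the tool's x, y, z normalised to -1 to 1, where 1 is 0.1 rad, then the opening, from 0 (shut) to 1 (fully open). A call has 1 to 8 rows; each row shifts and turns the commanded pose from where the row before left it, along the tool's axes as they then stand; what a row does not reach is not made up. A row lasts 1/10 s, in which the tool goes at most 50 mm and 8.59 degrees, less where a joint would pass 70% of its speed; a pose out of reach is approached as far as the arm can. A call with a number of a shift or a turn outside -1 to 1 is refused whole. A call with a gripper value outside its range is refused whole. The fingers move at their own pace and stop on an object; "grip_force" is the grip in N (left out, the last holds). Time passes only in rows, so rows that do not move let the fingers close. It gives the time, the measured TCP pose, the force and the opening at its end, in the units of the state.
- readout.read_state(): the state, without advancing time (a new reading comes with each control period).
- imaging.read_camera(name): name is "side" or "top"; returns a dict with "image" (400x640x3 uint8, red, green, blue), "z_map" (400x640 float32, m along the optical axis (not along the pixel's ray), 0 where there is no reading), "vertical_fov" (degrees; the focal length in pixels is half the picture's height over the tangent of half this angle, whatever the lens; pixels are square), "cx", "cy" (the principal point, pixels), "k1" (the pictures are not rectified: a ray, as slopes to the right and down, at radius r is drawn at 1 + k1 r^2 times it, then the intrinsics apply), "R" (3x3) and "t" (3): a world point X has camera coordinates R X + t. Camera axes: x right, y down, z forward; pixel columns grow to the right and rows downward; lengths in m; the calibration is good to about 2 mm. A picture is of the moment at which its call begins.
- order.finish_job(): hands the job in, once; it reports no verdict.
The state is a dict: "time": time; "q": joint angles; "joint_vel": joint speeds; "joint_torque": joint torques, N m; "tool_pos": TCP position; "tcp_rot": TCP orientation; "wrist_force": force on the tool from outside, world axes, zero at the start; "torque": the same for the moment, N m; "width": opening from 0.0 (shut) to 1.0 (fully open).
Only numpy, scipy, OpenCV 4.12 (cv2) and the standard library are available. Lean on these libraries where they do the work, as an engineer would, in place of code of your own. Each camera call takes 0.05 s, during which the arm holds its last target. There are 200 camera calls.

## Task

Dress the round copper tray for display, keeping to its engraved circles: stand the lidded sugar bowl in the circle between the mortar and the candlestick, the ewer in the circle directly behind the mortar, and the open cup in the circle directly behind the candlestick, with the loose domed lid seated squarely on the cup (behind means on the far side from the robot). Each piece stands upright and wholly inside its own circle. Leave the mortar and the candlestick where they stand, and do not disturb the hammer or the pot of punches.

Things in the scene. Friction and masses are not known exactly. Their poses are not given: they have to be found in the camera images.
- tray: Fixed round copper tray, 310 mm across, sloping rim 12 mm high, floor 4 mm above the table. Six thin dark engraved circles 72 mm across in two rows of three: centres at x = -47.5 mm (front row, nearer the robot) and +47.5 mm (back row), each at y = -95, 0, +95 mm. Origin: centre of its underside; z up, +x away from the robot, +y to its left, turned by up to 0.3 rad
- mortar: Brass mortar with its short pestle standing in it, one piece, 66 mm across, 93 mm high, about 0.9 kg. It stands in the left or the right circle of the tray's front row. Origin at the centre of its underside, z up
- candlestick: Brass candlestick without a candle: foot 64 mm across, slim stem, cup 40 mm across at the top, 91 mm high, about 0.6 kg. It stands in the other end circle of the front row. Origin at the centre of its underside, z up
- bowl: Silvery lidded sugar bowl (lid fixed on), round, upright side 60 mm across from 12 to 34 mm above its underside, low domed top with a 16 mm ball knob, 61 mm high in all, foot 46 mm across, about 0.22 kg; on the table at the start. Origin: centre of its underside, z up
- cup: Open round cup of silvery metal without handle, 54 mm across with an upright side, wall 3 mm (mouth 48 mm), 58 mm high, foot 46 mm across, about 0.15 kg; on the table at the start, mouth up. Origin at the centre of its underside, z up
- lid: Loose silvery lid for the cup, 39 mm high, 60 g: brim 56 mm across; tapering plug below it, 34 to 41 mm across, 6 mm deep; low dome; upright stem 14 mm thick, 15 to 35 mm above its underside, to hold it by. Lies upright on its plug on the table. Origin: centre of the plug's underside, z up; seated, it is 52 mm above the cup's origin, brim on the cup's rim
- ewer: Small closed copper ewer on the table, 119 mm high, belly 64 mm, foot 52 mm across; upright round neck 26 mm thick, 84 to 112 mm above its underside (hold it there). Spout reaches 51 mm from the axis along +x, handle 49 mm along -x, both up to 83 mm high. About 0.35 kg, turned at random; the spout may end pointing any way. Origin: centre of its underside, z up
- hammer: Bystander: hammer, 260 mm long, lying to the robot's right, outside the loose pieces. Leave it alone. Origin on the table under the middle of its handle
- punches: Bystander: copper pot, 68 mm across, 75 mm high, with steel punches standing in it up to 120 mm high, to the robot's left. Leave it alone. Origin at the centre of its underside
Not all that is in view belongs to the job. Leave any green look-alike of the lid alone.

How it is judged:
At the end, for the whole second after the job is handed in: Bowl, ewer and cup upright on the tray, within 14 mm of their circles' centres: bowl between mortar and candlestick, ewer behind the mortar, cup behind the candlestick; lid seated level on the cup within 7 mm; all released, at rest; mortar and candlestick within 15 mm of their start (((y of mortar in the frame of tray above 0 m and y of ewer in the frame of tray between 0.081 and 0.109 m and y of cup in the frame of tray between -0.109 and -0.081 m) or (y of mortar in the frame of tray below 0 m and y of ewer in the frame of tray between -0.109 and -0.081 m and y of cup in the frame of tray between 0.081 and 0.109 m)) and x of bowl in the frame of tray between -0.0615 and -0.0335 m and y of bowl in the frame of tray between -0.014 and 0.014 m and x of ewer in the frame of tray between 0.0335 and 0.0615 m and x of cup in the frame of tray between 0.0335 and 0.0615 m and z of bowl in the frame of tray between 0 and 0.008 m and z of ewer in the frame of tray between 0 and 0.008 m and z of cup in the frame of tray between 0 and 0.008 m and horizontal distance between lid and cup below 0.007 m and z of lid in the frame of cup between 0.049 and 0.055 m and angle between each of bowl, ewer, cup, lid, mortar, candlestick's own z axis and vertical below 0.1 rad and linear speed of each of bowl, ewer, cup, lid below 0.02 m/s and distance of each of mortar, candlestick from where it was at the start of the episode below 0.015 m); the robot touches nothing.
It fails at once if the mortar or the candlestick is shifted more than 20 mm or tipped (distance of any of mortar, candlestick from where it was at the start of the episode above 0.02 m or angle between any of mortar, candlestick's own z axis and vertical above 0.3 rad).
It fails at once if the hammer or the pot of punches is moved more than 20 mm (distance of any of hammer, punches from where it was at the start of the episode above 0.02 m).
It also fails if it takes over 99 s, if anything falls off the work surface, if the arm or the gripper's body presses on something with over 40 N, if the wrist force passes 120 N, or if a joint passes its speed limit or range.

## Working session

There is one attempt and no reset: what is moved stays moved. The work goes in short steps, Python scripts to look and compute and a tool call to move; the robot and the scene stay as the last step left them, time stands still between calls to the robot, and variables do not carry over. Pictures are saved under pics/ and viewed, about 12 in all and at most 16, crops included, and the job is handed in when it is done.

Besides the shell and the picture viewer there is one more tool, called as name([rows], argument=value, ...), one row to a line, values as JSON. servo_tool: Moves the arm, as the interface text tells. Its arguments: {"type":"object","properties":{"series":{"type":"array","items":{"type":"array"}},"grip_force":{"type":"number"}},"required":["series"]}

```bash
mkdir -p pics; ls; python3 - <<'E'
from workcell import readout, imaging
import cv2,numpy as np
print(readout.read_state())
for n in("top","side"):
    c=imaging.read_camera(n); cv2.imwrite(f"pics/{n}0.png",c["image"][:,:,::-1]); np.savez(f"{n}0.npz",**c)
    print(n,{k:v for k,v in c.items() if k not in("image","z_map")}, (c["z_map"]>0).mean())
E
```

```text
pics
{'time': 0.0, 'q': array([ 1.21010669e+00,  2.64762040e-01,  1.60538336e+00, -1.93872913e-05,
        1.27369815e+00, -3.69020583e-02]), 'joint_vel': array([-6.34866558e-05, -8.63856174e-06,  1.00239974e-03,  4.69693884e-05,
       -5.76925963e-04,  1.43171629e-03]), 'joint_torque': array([-9.36014985e-04, -5.15103364e+01, -3.67319119e+01, -3.34418701e-05,
        1.26480989e-02, -2.09196662e-05]), 'tool_pos': array([0.21450715, 0.63923334, 0.22995098]), 'tcp_rot': array([ 2.54943172,  1.83359478, -0.00292733]), 'wrist_force': array([-0.46868497,  0.1457225 ,  0.10718339]), 'torque': array([-0.00535861,  0.01991047, -0.03524733]), 'width': 0.996762210313798}
top {'vertical_fov': 56.34965592846334, 'cx': 316.55089086637304, 'cy': 195.90061218950987, 'k1': -0.07593716585637128, 'R': array([[ 0.02756954, -0.99956702,  0.01028118],
       [-0.99105193, -0.02867552, -0.13036022],
       [ 0.1305986 , -0.00659521, -0.99141339]]), 't': array([-0.01161022,  0.56580796,  1.05055882])} 0.995984375
side {'vertical_fov': 50.40267079063857, 'cx': 313.8044011852071, 'cy': 186.7032809346808, 'k1': -0.08425361214503514, 'R': array([[ 0.95876908, -0.28344486,  0.02051511],
       [-0.16827458, -0.62440559, -0.76275902],
       [ 0.22900987,  0.72785759, -0.64635733]]), 't': array([-0.53057533,  0.12970213,  1.07012957])} 0.99608203125
```

View pics/top0.png

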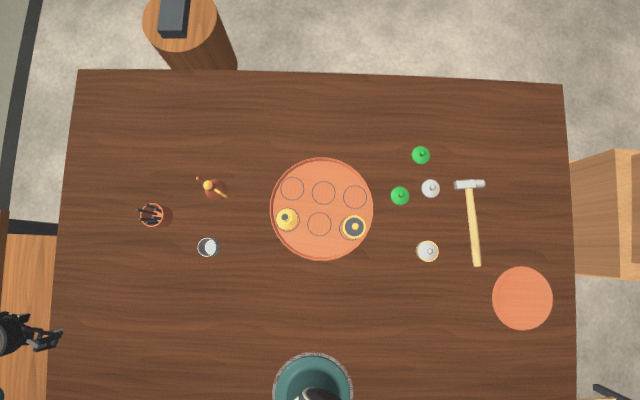

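View pics/side0.png

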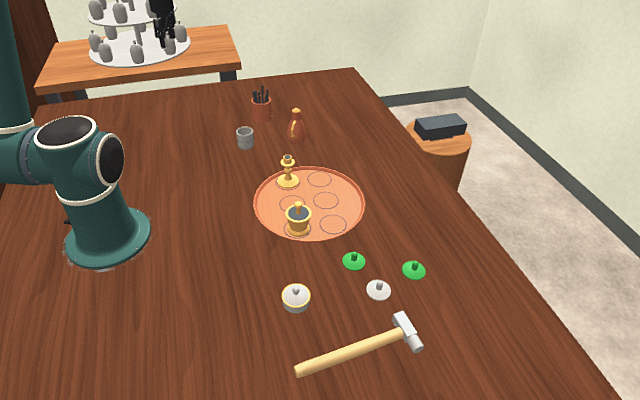

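The top view shows the candlestick front-left at (287,218) and the mortar front-right at (353,228). So the bowl goes to the circle at (319,224), the ewer to (355,197) and the cup to (292,188). The loose pieces are the ewer at (212,187), the cup at (208,247), the bowl at (428,251) and the silver lid at (431,188). Green decoys are at (421,155) and (400,196).

```bash
cat > h.py <<'E'
import numpy as np, cv2
from scipy.optimize import least_squares
from scipy.spatial.transform import Rotation as Ro
def intr(c):
    f=200/np.tan(np.radians(float(c["vertical_fov"]))/2)
    K=np.array([[f,0,float(c["cx"])],[0,f,float(c["cy"])],[0,0,1]]); return K,np.array([float(c["k1"]),0,0,0])
def slopes(c,uv):
    K,d=intr(c); return cv2.undistortPoints(np.float64(uv).reshape(-1,1,2),K,d).reshape(-1,2)
def onplane(c,uv,z):
    s=slopes(c,uv); R=c["R"];C=-R.T@c["t"]; d=np.c_[s,np.ones(len(s))]@R
    return C+d*((z-C[2])/d[:,2])[:,None]
def cloud(c):
    v,u=np.mgrid[:400,:640]; s=slopes(c,np.dstack([u,v]).reshape(-1,2)); z=c["z_map"].reshape(-1,1)
    return ((np.c_[s,np.ones(len(s))]*z-c["t"])@c["R"]).reshape(400,640,3)
def proj(c,X):
    K,d=intr(c); return cv2.projectPoints(np.float64(X).reshape(-1,3),cv2.Rodrigues(c["R"])[0],c["t"],K,d)[0].reshape(-1,2)
def circ(P,r,c0):
    return least_squares(lambda p:np.hypot(*(P[:,:2]-p).T)-r,c0,loss="soft_l1",f_scale=.002).x
E
python3 - <<'E'
from h import *
T=dict(np.load("top0.npz"));S=dict(np.load("side0.npz"))
# tray circles
cs=[(292,188),(323,193),(355,197),(287,218),(319,224),(353,228)]
X=onplane(T,cs,.004); print("circles rough",X[:,:2].round(3).tolist())
for n,c in(("T",T),("S",S)):
    W=cloud(c); tab=W[(abs(W[...,2])<.02)&(abs(W[...,0]-.5)<.3)]; print(n,"table z",np.median(tab[:,2]),tab[:,2].std())
    # tray rim top fit
    hsv=cv2.cvtColor(c["image"],cv2.COLOR_RGB2HSV)
    d=np.hypot(W[...,0]-.57,W[...,1])
    m=(hsv[...,0]<12)&(hsv[...,1]>80)&(hsv[...,2]>130)&(W[...,2]<.03)
    n_,l,st,ce=cv2.connectedComponentsWithStats(m.astype(np.uint8)); 
    u0,v0=proj(c,X[[1,4]].mean(0)+[0,.0,0])[0]
    ks=[k for k in range(1,n_) if st[k,4]>500]; print([(st[k].tolist()) for k in ks],u0,v0)
    k=min(ks,key=lambda k:np.hypot(ce[k][0]-u0,ce[k][1]-v0))
    h=cv2.findContours((l==k).astype(np.uint8),0,1)[0][0]; h=cv2.convexHull(h).reshape(-1,2)
    P=onplane(c,h,.012); p=least_squares(lambda p:np.hypot(P[:,0]-p[0],P[:,1]-p[1])-p[2],[.57,0,.155],loss="soft_l1",f_scale=.002).x; print("tray",p)
    for nm,(u,v),rad in(("ewer",(212,187),.07),("cup",(208,247),.045),("bowl",(428,251),.045),("lid",(431,188),.04),("mortar",(353,228),.045),("candle",(287,218),.045)):
        g=onplane(T,[(u,v)],.03)[0]
        Q=W[(np.hypot(W[...,0]-g[0],W[...,1]-g[1])<rad)&(W[...,2]>.012)]
        top=Q[Q[:,2]>np.percentile(Q[:,2],98)-.006]
        print(nm,len(Q),"zmax",Q[:,2].max().round(4),"topctr",top.mean(0).round(4),"mid",((Q.min(0)+Q.max(0))/2).round(3)[:2])
for n,c,o in(("T",T,4),):
    cv2.imwrite("pics/tray.png",cv2.resize(c["image"][150:265,180:460,::-1],None,fx=2.8,fy=2.8,interpolation=2))
E
```

```text
circles rough [[0.592, 0.079], [0.58, -0.015], [0.57, -0.112], [0.501, 0.09], [0.486, -0.005], [0.477, -0.107]]
T table z 0.0012767933084247788 0.003663688101959811
[[269, 156, 120, 107, 7647], [491, 264, 63, 67, 3169]] 321.0111720769001 208.4196876082032
tray [ 0.5341834  -0.01695657  0.16088163]
ewer 424 zmax 0.1225 topctr [0.5782 0.3018 0.1179] mid [0.578 0.304]
cup 226 zmax 0.0647 topctr [0.4089 0.3101 0.0586] mid [0.41  0.311]
bowl 393 zmax 0.0661 topctr [ 0.4152 -0.3205  0.0601] mid [ 0.415 -0.321]
lid 149 zmax 0.0414 topctr [ 0.6044 -0.3376  0.0387] mid [ 0.603 -0.337]
mortar 430 zmax 0.1014 topctr [ 0.4797 -0.102   0.0959] mid [ 0.474 -0.11 ]
candle 277 zmax 0.1004 topctr [0.499  0.0913 0.0956] mid [0.498 0.091]
S table z 0.0008489509222763087 0.0042386447842674944
[[291, 152, 100, 134, 1408], [353, 158, 68, 102, 727], [253, 170, 48, 108, 709], [169, 188, 24, 127, 980], [50, 264, 29, 136, 728], [70, 268, 20, 132, 664], [413, 284, 64, 116, 599], [440, 299, 58, 101, 924]] 307.81876663727684 202.28736495843435
tray [ 0.58812522 -0.07022147  0.22036913]
ewer 453 zmax 0.1239 topctr [0.5777 0.299  0.1167] mid [0.579 0.301]
cup 311 zmax 0.063 topctr [0.4121 0.3118 0.0587] mid [0.413 0.31 ]
bowl 657 zmax 0.0621 topctr [ 0.4151 -0.3237  0.0582] mid [ 0.417 -0.321]
lid 242 zmax 0.0421 topctr [ 0.6035 -0.3423  0.0369] mid [ 0.603 -0.343]
mortar 663 zmax 0.0983 topctr [ 0.4789 -0.1048  0.095 ] mid [ 0.475 -0.109]
candle 362 zmax 0.0991 topctr [0.4998 0.0897 0.0951] mid [0.499 0.096]
```

View pics/tray.png

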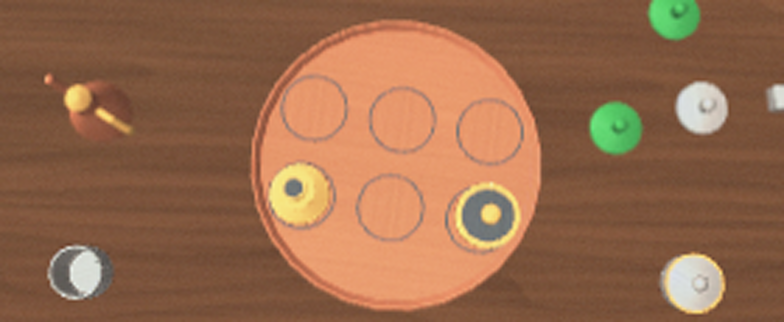

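servo_tool([
  [[0, 0, 0], [0, 0, 1], 1],
  [[0, 0, 0], [0, 0, 1], 1],
  [[0, 0, 0], [0, 0, 1], 1],
  [[0, 0, 0], [0, 0, 1], 1],
  [[0, 0, 0], [0, 0, 1], 1],
  [[0, 0, 0], [0, 0, 1], 1],
  [[0, 0, 0], [0, 0, 1], 1],
  [[0, 0, 0], [0, 0, 1], 1],
], grip_force=40)

```text
time: 0.9
tool_pos: [0.2146, 0.6395, 0.2305]
tcp_rot: [3.064, 0.69, -0.001]
wrist_force: [-0.6, -0.1, 0.1]
width: 0.996
```

servo_tool([
  [[0, 0, 0], [0, 0, 1], 1],
  [[0, 0, 0], [0, 0, 1], 1],
  [[0, 0, 0], [0, 0, 1], 1],
  [[0, 0, 0], [0, 0, 1], 1],
  [[0, 0, 0], [0, 0, 0.47], 0.6],
  [[0, 0, 0], [0, 0, 0], 0.6],
])

```text
time: 1.5
tool_pos: [0.2146, 0.6396, 0.2305]
tcp_rot: [3.14, -0.0, -0.001]
wrist_force: [-1.8, -0.2, -0.4]
width: 0.693
```

servo_tool([
  [[0.68, 0.635, 0], [0, 0, 0], 0.6],
  [[0.68, 0.635, 0], [0, 0, 0], 0.6],
  [[0.68, 0.635, 0], [0, 0, 0], 0.6],
  [[0.68, 0.635, 0], [0, 0, 0], 0.6],
  [[0.68, 0.635, 0], [0, 0, 0], 0.6],
  [[0.68, 0.635, 0], [0, 0, 0], 0.6],
  [[0.68, 0.635, 0], [0, 0, 0], 0.6],
  [[0.68, 0.635, 0], [0, 0, 0], 0.6],
])

```text
time: 2.3
tool_pos: [0.4878, 0.3843, 0.2311]
tcp_rot: [3.142, 0.002, -0.0]
wrist_force: [0.9, 1.0, 1.1]
width: 0.594
```

servo_tool([
  [[0.61, 0.57, 0], [0, 0, 0], 0.6],
  [[0.61, 0.57, 0], [0, 0, 0], 0.6],
  [[0.61, 0.57, 0], [0, 0, 0], 0.6],
  [[0, 0, 0.5], [0, 0, 0], 0.6],
  [[0, 0, 0.5], [0, 0, 0], 0.6],
  [[0, 0, 0], [0, 0, 0], 0.6],
])

```text
time: 2.9
tool_pos: [0.5756, 0.2984, 0.1763]
tcp_rot: [3.138, 0.0, -0.013]
wrist_force: [-0.9, -0.7, -1.1]
width: 0.599
```

```bash
python3 - <<'E'
from workcell import imaging
import cv2
a=[imaging.read_camera(n)["image"] for n in("side","top")]
u=[cv2.resize(a[0][50:200,210:390],(432,360),interpolation=2),cv2.resize(a[1][130:280,150:300],(360,360),interpolation=2)]
cv2.imwrite("pics/e1.png",cv2.hconcat(u)[:,:,::-1])
E
```

```text
(no output)
```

View pics/e1.png

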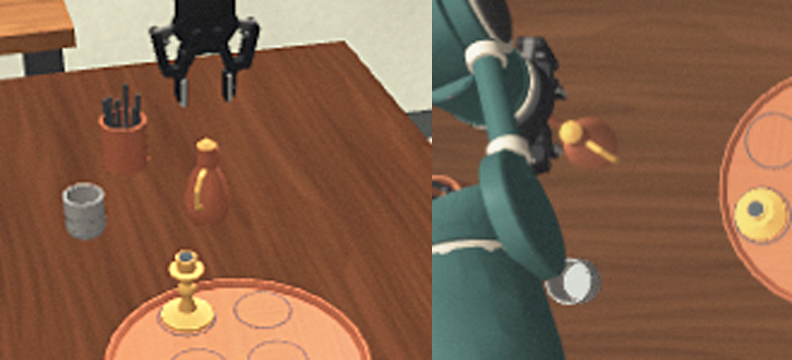

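The side view shows the open jaws centred over the ewer's neck at (207,150), so I'm descending and gripping.

servo_tool([
  [[0.04, -0.04, 0.5], [0, 0, 0], 0.6],
  [[0, 0, 0.5], [0, 0, 0], 0.6],
  [[0, 0, 0.5], [0, 0, 0], 0.6],
  [[0, 0, 0.2], [0, 0, 0], 0.6],
  [[0, 0, 0], [0, 0, 0], 0.6],
])

```text
time: 3.5
tool_pos: [0.5795, 0.3025, 0.0957]
tcp_rot: [3.141, 0.002, -0.002]
wrist_force: [-0.9, 0.1, 0.3]
width: 0.601
```

servo_tool([
  [[0, 0, 0], [0, 0, 0], 0.1],
  [[0, 0, 0], [0, 0, 0], 0.1],
  [[0, 0, 0], [0, 0, 0], 0.1],
  [[0, 0, 0], [0, 0, 0], 0.1],
  [[0, 0, 0], [0, 0, 0], 0.1],
])

```text
time: 4.0
tool_pos: [0.5814, 0.3032, 0.0987]
tcp_rot: [-3.14, 0.0, -0.004]
wrist_force: [-2.3, -0.4, 5.2]
width: 0.272
```

servo_tool([
  [[0, 0, 0], [0, 0, 0], 0.6],
  [[0, 0, 0], [0, 0, 0], 0.6],
  [[0, 0, 0], [0, 0, 0], 0.6],
])

```text
time: 4.3
tool_pos: [0.5803, 0.3023, 0.0962]
tcp_rot: [3.141, 0.0, 0.0]
wrist_force: [0.6, 0.5, -0.3]
width: 0.596
```

servo_tool([
  [[-0.04, 0.03, 0.1], [0, 0, 0], 0.6],
  [[0, 0, 0.1], [0, 0, 0], 0.6],
  [[0, 0, 0], [0, 0, 0], 0.6],
])

```text
time: 4.6
tool_pos: [0.5772, 0.3004, 0.0847]
tcp_rot: [3.14, -0.0, -0.004]
wrist_force: [0.4, 0.2, -1.1]
width: 0.599
```

servo_tool([
  [[0, 0, 0], [0, 0, 0], 0.1],
  [[0, 0, 0], [0, 0, 0], 0.1],
  [[0, 0, 0], [0, 0, 0], 0.1],
  [[0, 0, 0], [0, 0, 0], 0.1],
  [[0, 0, 0], [0, 0, 0], 0.1],
])

```text
time: 5.1
tool_pos: [0.5784, 0.301, 0.0863]
tcp_rot: [-3.141, -0.0, -0.001]
wrist_force: [1.3, -0.3, -0.6]
width: 0.282
```

servo_tool([
  [[0, 0, -0.1], [0, 0, 0], 0.1],
  [[0, 0, -0.3], [0, 0, 0], 0.1],
  [[0, 0, -0.4], [0, 0, 0], 0.1],
  [[0, 0, -0.5], [0, 0, 0], 0.1],
  [[0, 0, -0.5], [0, 0, 0], 0.1],
  [[0, 0, -0.4], [0, 0, 0], 0.1],
  [[0, 0, -0.2], [0, 0, 0], 0.1],
  [[0, 0, 0], [0, 0, 0], 0.1],
], grip_force=60)

```text
time: 5.9
tool_pos: [0.5794, 0.3015, 0.2091]
tcp_rot: [-3.14, -0.0, -0.006]
wrist_force: [-0.4, -0.8, -3.6]
width: 0.277
```

servo_tool([
  [[0, 0.3, 0], [0, 0, 0], 0.1],
  [[0, 0.6, 0], [0, 0, 0], 0.1],
  [[-0.02, 0.8, 0], [0, 0, 0], 0.1],
  [[-0.02, 0.8, 0], [0, 0, 0], 0.1],
  [[-0.02, 0.8, 0], [0, 0, 0], 0.1],
  [[-0.02, 0.8, 0], [0, 0, 0], 0.1],
  [[-0.02, 0.8, 0], [0, 0, 0], 0.1],
  [[-0.03, 0.8, 0], [0, 0, 0], 0.1],
])

```text
time: 6.7
tool_pos: [0.5698, 0.0135, 0.2042]
tcp_rot: [3.141, -0.0, -0.006]
wrist_force: [0.7, 0.3, -1.8]
width: 0.278
```

servo_tool([
  [[0, 0.8, 0], [0, 0, 0], 0.1],
  [[0, 0.8, 0], [0, 0, 0], 0.1],
  [[0, 0.5, 0], [0, 0, 0], 0.1],
  [[0, 0.3, 0], [0, 0, 0], 0.1],
  [[0, 0.12, 0], [0, 0, 0], 0.1],
  [[0, 0, 0], [0, 0, 0], 0.1],
  [[0, 0, 0], [0, 0, 0], 0.1],
  [[0, 0, 0], [0, 0, 0], 0.1],
])

```text
time: 7.5
tool_pos: [0.5717, -0.1088, 0.2061]
tcp_rot: [-3.141, -0.002, 0.001]
wrist_force: [-0.2, 0.4, -3.4]
width: 0.279
```

servo_tool([
  [[0, 0, 0.3], [0, 0, 0], 0.1],
  [[0, 0, 0.5], [0, 0, 0], 0.1],
  [[0, 0, 0.5], [0, 0, 0], 0.1],
  [[0, 0, 0.4], [0, 0, 0], 0.1],
  [[0, 0, 0.3], [0, 0, 0], 0.1],
  [[0, 0, 0.15], [0, 0, 0], 0.1],
  [[0, 0, 0.1], [0, 0, 0], 0.1],
  [[0, 0, 0], [0, 0, 0], 0.1],
])

```text
time: 8.3
tool_pos: [0.5718, -0.11, 0.0935]
tcp_rot: [-3.142, -0.0, 0.0]
wrist_force: [0.9, 0.3, -3.7]
width: 0.275
```

```bash
python3 - <<'E'
from workcell import imaging
import cv2
a=[imaging.read_camera(n)["image"] for n in("side","top")]
u=[cv2.resize(a[0][110:260,230:390],(384,360),interpolation=2),cv2.resize(a[1][130:280,250:410],(384,360),interpolation=2)]
cv2.imwrite("pics/e2.png",cv2.hconcat(u)[:,:,::-1])
E
```

```text
(no output)
```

View pics/e2.png

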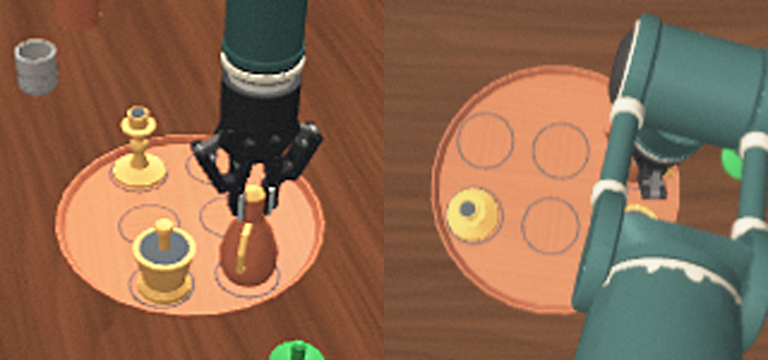

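The side view shows the ewer upright, with its foot inside the back-right circle at (248,270). Lower and release.

servo_tool([
  [[0, 0, 0.06], [0, 0, 0], 0.1],
  [[0, 0, 0], [0, 0, 0], 0.1],
  [[0, 0, 0], [0, 0, 0], 0.55],
  [[0, 0, 0], [0, 0, 0], 0.55],
  [[0, 0, 0], [0, 0, 0], 0.55],
  [[0, 0, 0], [0, 0, 0], 0.55],
])

```text
time: 9.0
tool_pos: [0.5721, -0.1102, 0.0913]
tcp_rot: [3.141, -0.0, 0.001]
wrist_force: [-0.2, -0.0, -0.1]
width: 0.546
```

servo_tool([
  [[0, 0, -0.1], [0, 0, 0], 0.6],
  [[0, 0, -0.4], [0, 0, 0], 0.6],
  [[0, 0, -0.6], [0, 0, 0], 0.9],
  [[0, 0, -0.6], [0, 0, 0], 0.9],
  [[0, -0.5, -0.3], [0, 0, 0], 1],
  [[-0.15, -0.9, 0], [0, 0, 0], 1],
  [[-0.35, -0.9, 0], [0, 0, 0], 1],
  [[-0.35, -0.9, 0], [0, 0, 0], 1],
])

```text
time: 9.8
tool_pos: [0.5291, 0.0512, 0.1916]
tcp_rot: [-3.141, 0.002, -0.002]
wrist_force: [0.8, 0.1, 0.6]
width: 1.001
```

servo_tool([
  [[-0.3, -0.7, 0], [0, 0, 0], 1],
  [[-0.3, -0.7, 0], [0, 0, 0], 1],
  [[-0.3, -0.7, 0], [0, 0, 0], 1],
  [[-0.3, -0.7, 0], [0, 0, 0], 1],
  [[-0.3, -0.7, 0], [0, 0, 0], 1],
  [[-0.3, -0.7, 0.3], [0, 0, 0], 1],
  [[-0.3, -0.7, 0.4], [0, 0, 0], 1],
  [[-0.27, -0.32, 0.4], [0, 0, 0], 1],
])

```text
time: 10.6
tool_pos: [0.4105, 0.3139, 0.1364]
tcp_rot: [-3.139, -0.003, -0.003]
wrist_force: [0.0, -1.1, -0.7]
width: 1.001
```

servo_tool([
  [[0, 0, 0], [0, 0, 0], 1],
  [[0, 0, 0], [0, 0, 0], 1],
  [[0, 0, 0], [0, 0, 0], 1],
])

```text
time: 10.9
tool_pos: [0.412, 0.3107, 0.1371]
tcp_rot: [-3.141, 0.001, -0.003]
wrist_force: [-0.7, -0.3, 0.6]
width: 1.003
```

```bash
python3 - <<'E'
from h import *
from workcell import imaging,readout
a=[imaging.read_camera(n) for n in("side","top")]
p=readout.read_state()["tool_pos"];print(p.round(4))
for c,n in zip(a,("S","T")):
    W=cloud(c)
    for nm,g,r,zl in(("ewer",(.572,-.11),.05,.105),("cup",(.411,.311),.035,.052)):
        Q=W[(np.hypot(W[...,0]-g[0],W[...,1]-g[1])<r)&(W[...,2]>zl)&(W[...,2]<zl+.013)]
        if len(Q):print(n,nm,len(Q),Q.mean(0).round(4),((Q.min(0)+Q.max(0))/2).round(4))
u=[cv2.resize(a[0]["image"][60:240,190:390],(400,360),interpolation=2),cv2.resize(a[1]["image"][130:280,170:400],(400,261),interpolation=2)]
u[1]=cv2.copyMakeBorder(u[1],0,99,0,0,0)
cv2.imwrite("pics/c1.png",cv2.hconcat(u)[:,:,::-1])
E
```

```text
[0.4123 0.3106 0.1372]
S ewer 47 [ 0.5686 -0.1145  0.1124] [ 0.5709 -0.1074  0.1117]
S cup 89 [0.4125 0.3109 0.0569] [0.4132 0.3115 0.0574]
T ewer 22 [ 0.5726 -0.1059  0.115 ] [ 0.5734 -0.1062  0.1114]
T cup 84 [0.4081 0.3099 0.0581] [0.4091 0.3107 0.058 ]
```

View pics/c1.png

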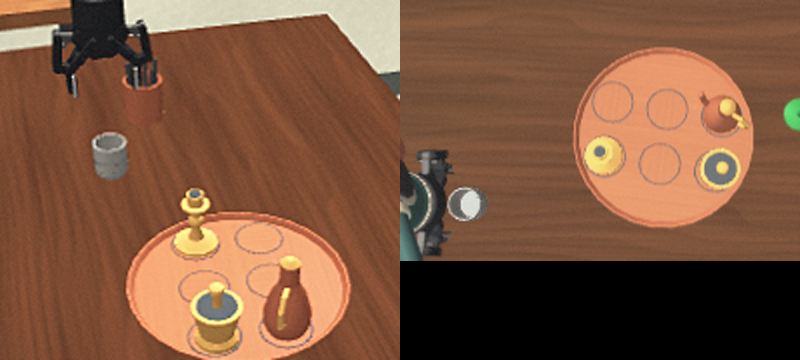

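The ewer stands upright in its circle at (287,310), and the jaws are over the cup. Descend and grip.

servo_tool([
  [[-0.02, 0, 0.4], [0, 0, 0], 1],
  [[0, 0, 0.5], [0, 0, 0], 1],
  [[0, 0, 0.5], [0, 0, 0], 1],
  [[0, 0, 0.5], [0, 0, 0], 1],
  [[0, 0, 0.3], [0, 0, 0], 1],
  [[0, 0, 0.18], [0, 0, 0], 1],
  [[0, 0, 0], [0, 0, 0], 1],
  [[0, 0, 0], [0, 0, 0], 1],
], grip_force=30)

```text
time: 11.8
tool_pos: [0.4108, 0.3111, 0.0177]
tcp_rot: [-3.141, 0.001, -0.002]
wrist_force: [0.8, -0.7, 0.3]
width: 0.999
```

servo_tool([
  [[0, 0, 0], [0, 0, 0], 0.4],
  [[0, 0, 0], [0, 0, 0], 0.4],
  [[0, 0, 0], [0, 0, 0], 0.4],
  [[0, 0, 0], [0, 0, 0], 0.4],
  [[0, 0, 0], [0, 0, 0], 0.4],
  [[0, 0, 0], [0, 0, 0], 0.4],
])

```text
time: 12.4
tool_pos: [0.4107, 0.3116, 0.0181]
tcp_rot: [-3.14, -0.0, -0.003]
wrist_force: [0.0, -0.8, 5.6]
width: 0.632
```

servo_tool([
  [[0, 0, -0.1], [0, 0, 0], 0.4],
  [[0, 0, -0.3], [0, 0, 0], 0.4],
  [[0, 0, -0.5], [0, 0, 0], 0.4],
  [[0, 0, -0.5], [0, 0, 0], 0.4],
  [[0, 0, -0.5], [0, 0, 0], 0.4],
  [[0, 0, -0.4], [0, 0, 0], 0.4],
  [[0, 0, -0.2], [0, 0, 0], 0.4],
  [[0, 0, 0], [0, 0, 0], 0.4],
])

```text
time: 13.2
tool_pos: [0.4106, 0.3115, 0.1433]
tcp_rot: [-3.14, -0.0, -0.004]
wrist_force: [-0.5, -0.3, -2.2]
width: 0.638
```

servo_tool([
  [[0.25, 0.32, 0], [0, 0, 0], 0.4],
  [[0.5, 0.64, 0], [0, 0, 0], 0.4],
  [[0.6, 0.77, 0], [0, 0, 0], 0.4],
  [[0.6, 0.77, 0], [0, 0, 0], 0.4],
  [[0.6, 0.77, 0], [0, 0, 0], 0.4],
  [[0.6, 0.76, 0], [0, 0, 0], 0.4],
  [[0.35, 0.44, 0], [0, 0, 0], 0.4],
  [[0.14, 0.18, 0], [0, 0, 0], 0.4],
])

```text
time: 14.0
tool_pos: [0.5923, 0.0758, 0.1398]
tcp_rot: [3.141, -0.005, -0.004]
wrist_force: [0.5, 0.7, -1.1]
width: 0.634
```

servo_tool([
  [[0, 0, 0], [0, 0, 0], 0.4],
  [[0, 0, 0.2], [0, 0, 0], 0.4],
  [[0, 0, 0.4], [0, 0, 0], 0.4],
  [[0, 0, 0.4], [0, 0, 0], 0.4],
  [[0, 0, 0.4], [0, 0, 0], 0.4],
  [[0, 0, 0.4], [0, 0, 0], 0.4],
  [[0, 0, 0.3], [0, 0, 0], 0.4],
  [[0, 0, 0.1], [0, 0, 0], 0.4],
])

```text
time: 14.8
tool_pos: [0.5889, 0.0795, 0.0291]
tcp_rot: [3.141, 0.003, -0.008]
wrist_force: [-0.3, -0.9, -2.4]
width: 0.632
```

servo_tool([
  [[0, 0, 0], [0, 0, 0], 0.4],
  [[0, 0, 0], [0, 0, 0], 0.4],
  [[0, 0, 0], [0, 0, 0], 0.4],
])

```text
time: 15.1
tool_pos: [0.5929, 0.0786, 0.0331]
tcp_rot: [-3.141, -0.0, -0.004]
wrist_force: [0.4, -0.9, -1.2]
width: 0.637
```

```bash
python3 - <<'E'
from workcell import imaging
import cv2
a=[imaging.read_camera(n)["image"] for n in("side","top")]
u=[cv2.resize(a[0][110:260,230:390],(384,360),interpolation=2),cv2.resize(a[1][130:280,250:410],(384,360),interpolation=2)]
cv2.imwrite("pics/c2.png",cv2.hconcat(u)[:,:,::-1])
E
```

```text
(no output)
```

View pics/c2.png

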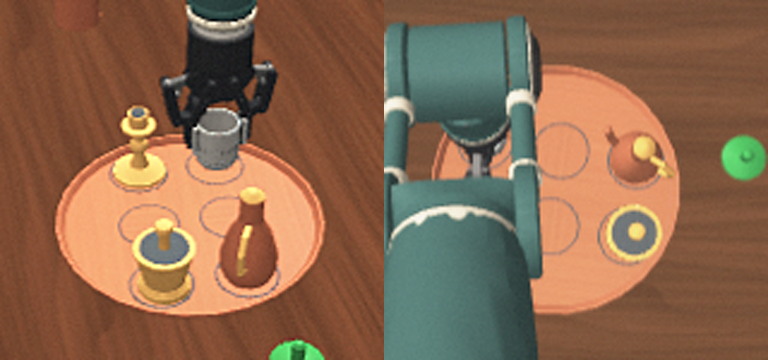

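The cup is held upright just above its circle at (216,165). Lower and release.

servo_tool([
  [[0, 0, 0.1], [0, 0, 0], 0.4],
  [[0, 0, 0.1], [0, 0, 0], 0.4],
  [[0, 0, 0], [0, 0, 0], 0.4],
  [[0, 0, 0], [0, 0, 0], 0.85],
  [[0, 0, 0], [0, 0, 0], 0.85],
  [[0, 0, 0], [0, 0, 0], 0.85],
  [[0, 0, 0], [0, 0, 0], 0.85],
])

```text
time: 15.9
tool_pos: [0.5916, 0.0784, 0.0216]
tcp_rot: [3.142, -0.0, -0.0]
wrist_force: [-0.4, 0.3, -0.3]
width: 0.85
```

servo_tool([
  [[0, 0, -0.1], [0, 0, 0], 0.85],
  [[0, 0, -0.4], [0, 0, 0], 0.85],
  [[0, 0, -0.7], [0, 0, 0], 0.85],
  [[0, 0, -0.9], [0, 0, 0], 0.85],
  [[0, 0, -0.9], [0, 0, 0], 0.85],
  [[0, 0, -0.6], [0, 0, 0], 0.85],
  [[0, 0.5, 0], [0, 0, 0], 0.5],
  [[0, 0.8, 0], [0, 0, 0], 0.5],
])

```text
time: 16.7
tool_pos: [0.5932, 0.0146, 0.2047]
tcp_rot: [-3.141, -0.005, -0.008]
wrist_force: [0.1, -0.7, -0.6]
width: 0.523
```

servo_tool([
  [[0.03, 0.9, 0], [0, 0, 0], 0.5],
  [[0.03, 0.9, 0], [0, 0, 0], 0.5],
  [[0.03, 0.9, 0], [0, 0, 0], 0.5],
  [[0.03, 0.9, 0], [0, 0, 0], 0.5],
  [[0.03, 0.9, 0], [0, 0, 0], 0.5],
  [[0.03, 0.9, 0], [0, 0, 0], 0.5],
  [[0.03, 0.9, 0], [0, 0, 0], 0.5],
  [[0.03, 0.77, 0], [0, 0, 0], 0.5],
])

```text
time: 17.5
tool_pos: [0.6034, -0.3425, 0.2022]
tcp_rot: [3.141, -0.001, 0.001]
wrist_force: [-0.2, 0.1, -0.2]
width: 0.504
```

servo_tool([
  [[0, 0, 0.5], [0, 0, 0], 0.5],
  [[0, 0, 0.6], [0, 0, 0], 0.5],
  [[0, 0, 0.6], [0, 0, 0], 0.5],
  [[0, 0, 0.3], [0, 0, 0], 0.5],
  [[0, 0, 0], [0, 0, 0], 0.5],
  [[0, 0, 0], [0, 0, 0], 0.5],
  [[0, 0, 0], [0, 0, 0], 0.5],
])

```text
time: 18.2
tool_pos: [0.6052, -0.3408, 0.1042]
tcp_rot: [3.14, 0.0, 0.005]
wrist_force: [0.5, 0.7, 0.3]
width: 0.499
```

```bash
python3 - <<'E'
from h import *
from workcell import imaging,readout
a=[imaging.read_camera(n) for n in("side","top")]
p=readout.read_state()["tool_pos"];print(p.round(4))
for c,n in zip(a,("S","T")):
    W=cloud(c)
    for nm,g,r,zl in(("ewer",(.572,-.11),.05,.105),("cup",(.592,.079),.035,.056),("lid",(.604,-.34),.035,.024),("mortar",(.479,-.104),.04,.085)):
        Q=W[(np.hypot(W[...,0]-g[0],W[...,1]-g[1])<r)&(W[...,2]>zl)&(W[...,2]<zl+.016)]
        if len(Q):print(n,nm,len(Q),Q.mean(0).round(4),((Q.min(0)+Q.max(0))/2).round(4))
s=a[0]["image"][210:330,300:460]
cv2.imwrite("pics/l1.png",cv2.hconcat([cv2.resize(s,(480,360),interpolation=2),cv2.resize(a[1]["image"][150:230,390:460],(315,360),interpolation=2)])[:,:,::-1])
E
```

```text
[ 0.6051 -0.3408  0.1042]
S ewer 70 [ 0.57   -0.1146  0.1144] [ 0.5719 -0.1089  0.1132]
S cup 104 [0.5931 0.0767 0.061 ] [0.5933 0.0779 0.0614]
S lid 38 [ 0.6029 -0.3428  0.0339] [ 0.6044 -0.3415  0.0323]
S mortar 49 [ 0.4787 -0.1052  0.0937] [ 0.4791 -0.1041  0.0919]
T ewer 46 [ 0.5711 -0.1058  0.1167] [ 0.5727 -0.1064  0.1129]
T cup 68 [0.5936 0.0789 0.0623] [0.5922 0.0784 0.0633]
T lid 20 [ 0.6033 -0.3369  0.0344] [ 0.6045 -0.3389  0.0326]
T mortar 40 [ 0.4789 -0.1024  0.0953] [ 0.4785 -0.1027  0.0944]
```

View pics/l1.png

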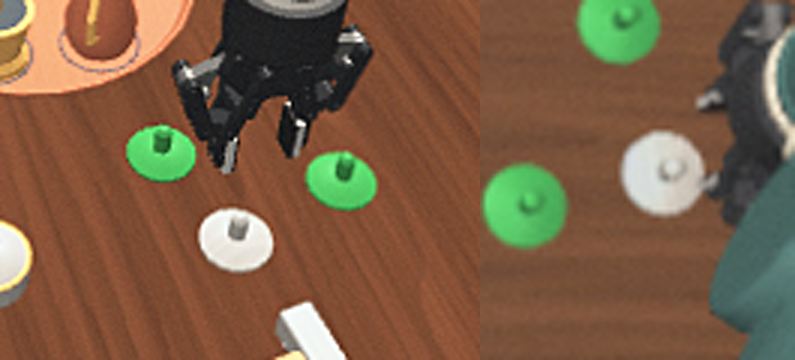

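The jaws are over the silver lid's stem at (238,228), with both green look-alikes clear. Descend and grip the stem.

servo_tool([
  [[-0.02, -0.01, 0.4], [0, 0, 0], 0.5],
  [[0, 0, 0.5], [0, 0, 0], 0.5],
  [[0, 0, 0.4], [0, 0, 0], 0.5],
  [[0, 0, 0.3], [0, 0, 0], 0.5],
  [[0, 0, 0.14], [0, 0, 0], 0.5],
  [[0, 0, 0], [0, 0, 0], 0.5],
  [[0, 0, 0], [0, 0, 0], 0.5],
], grip_force=30)

```text
time: 19.0
tool_pos: [0.6035, -0.34, 0.0158]
tcp_rot: [3.141, 0.0, 0.002]
wrist_force: [0.4, 0.6, -0.3]
width: 0.5
```

servo_tool([
  [[0, 0, 0], [0, 0, 0], 0],
  [[0, 0, 0], [0, 0, 0], 0],
  [[0, 0, 0], [0, 0, 0], 0],
  [[0, 0, 0], [0, 0, 0], 0],
  [[0, 0, 0], [0, 0, 0], 0],
  [[0, 0, 0], [0, 0, 0], 0],
])

```text
time: 19.6
tool_pos: [0.6036, -0.3401, 0.0161]
tcp_rot: [3.14, -0.0, 0.003]
wrist_force: [-0.1, -0.1, 5.9]
width: 0.15
```

servo_tool([
  [[0, 0, -0.1], [0, 0, 0], 0],
  [[0, 0, -0.4], [0, 0, 0], 0],
  [[0, 0, -0.6], [0, 0, 0], 0],
  [[0, 0, -0.6], [0, 0, 0], 0],
  [[0, 0, -0.6], [0, 0, 0], 0],
  [[0, 0, -0.6], [0, 0, 0], 0],
  [[0, 0, -0.4], [0, 0, 0], 0],
  [[0, 0, 0], [0, 0, 0], 0],
])

```text
time: 20.4
tool_pos: [0.6047, -0.3407, 0.184]
tcp_rot: [3.138, -0.0, 0.009]
wrist_force: [0.9, 0.6, -0.6]
width: 0.148
```

servo_tool([
  [[0, -0.4, 0], [0, 0, 0], 0],
  [[0, -0.7, 0], [0, 0, 0], 0],
  [[-0.03, -0.85, 0], [0, 0, 0], 0],
  [[-0.03, -0.85, 0], [0, 0, 0], 0],
  [[-0.04, -0.85, 0], [0, 0, 0], 0],
  [[-0.04, -0.85, 0], [0, 0, 0], 0],
  [[-0.04, -0.85, 0], [0, 0, 0], 0],
  [[-0.04, -0.85, 0], [0, 0, 0], 0],
])

```text
time: 21.2
tool_pos: [0.5892, -0.0268, 0.1769]
tcp_rot: [-3.141, -0.0, 0.007]
wrist_force: [1.2, -0.4, -1.1]
width: 0.147
```

servo_tool([
  [[0, -0.85, 0], [0, 0, 0], 0],
  [[0, -0.7, 0], [0, 0, 0], 0],
  [[0, -0.4, 0], [0, 0, 0], 0],
  [[0, -0.21, 0], [0, 0, 0], 0],
  [[0, 0, 0.3], [0, 0, 0], 0],
  [[0, 0, 0.6], [0, 0, 0], 0],
  [[0, 0, 0.3], [0, 0, 0], 0],
  [[0, 0, 0], [0, 0, 0], 0],
])

```text
time: 22.0
tool_pos: [0.5881, 0.0771, 0.115]
tcp_rot: [3.141, -0.002, -0.014]
wrist_force: [0.0, 0.5, -0.3]
width: 0.145
```

servo_tool([
  [[0, 0, 0], [0, 0, 0], 0],
  [[0, 0, 0], [0, 0, 0], 0],
  [[0, 0, 0], [0, 0, 0], 0],
])

```text
time: 22.3
tool_pos: [0.593, 0.0782, 0.1213]
tcp_rot: [-3.141, 0.001, -0.004]
wrist_force: [0.3, -0.1, -0.3]
width: 0.146
```

```bash
python3 - <<'E'
from h import *
from workcell import imaging,readout
c=imaging.read_camera("side"); p=readout.read_state()["tool_pos"];print(p.round(4))
W=cloud(c)
for nm,zl,zh in(("cup rim",.054,.066),("cup side",.02,.05),("lid",.115,.135)):
    for k,g in(("",(.593,.078)),):
        Q=W[(np.hypot(W[...,0]-g[0],W[...,1]-g[1])<.033)&(W[...,2]>zl)&(W[...,2]<zh)]
        if len(Q)>3: print(nm,len(Q),((Q.min(0)+Q.max(0))/2).round(4),np.ptp(Q,0).round(4), circ(Q,.027,g).round(4))
cv2.imwrite("pics/l2.png",cv2.resize(c["image"][110:210,250:390],(840,600),interpolation=2)[:,:800,::-1])
E
```

```text
[0.5929 0.0783 0.1212]
cup rim 125 [0.5924 0.0775 0.0599] [0.053  0.0566 0.0117] [0.5924 0.0777]
cup side 205 [0.5931 0.0771 0.0352] [0.0533 0.0583 0.0296] [0.5934 0.0779]
lid 164 [0.5936 0.0753 0.125 ] [0.0541 0.049  0.0197] [0.5959 0.0925]
```

View pics/l2.png

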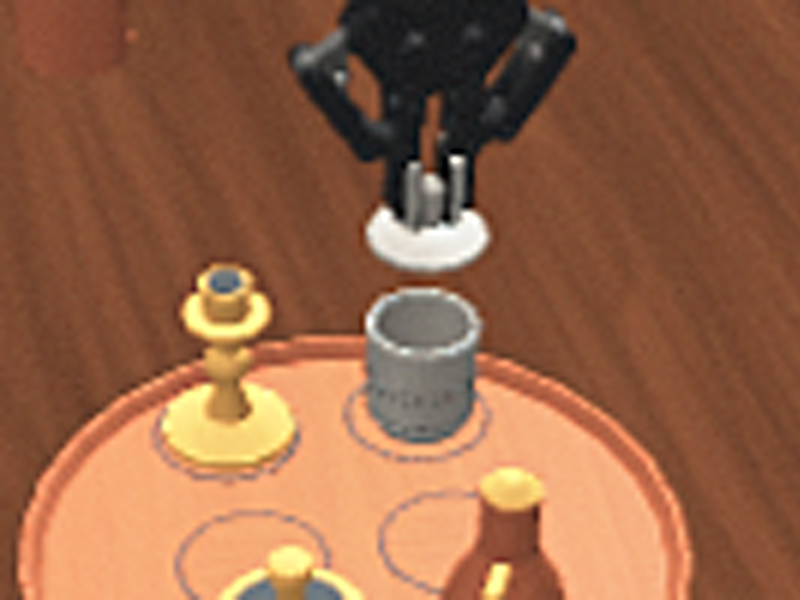

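The lid hangs level and centred over the cup, whose rim is at (422,320). The cup stands in its circle. Lower slowly.

servo_tool([
  [[0, 0, 0.2], [0, 0, 0], 0],
  [[0, 0, 0.3], [0, 0, 0], 0],
  [[0, 0, 0.2], [0, 0, 0], 0],
  [[0, 0, 0.1], [0, 0, 0], 0],
  [[0, 0, 0.1], [0, 0, 0], 0],
  [[0, 0, 0.06], [0, 0, 0], 0],
  [[0, 0, 0], [0, 0, 0], 0],
  [[0, 0, 0], [0, 0, 0], 0],
])

```text
time: 23.15
tool_pos: [0.5923, 0.0785, 0.0722]
tcp_rot: [-3.141, -0.0, -0.002]
wrist_force: [0.0, 0.1, 0.7]
width: 0.144
```

servo_tool([
  [[0, 0, 0.02], [0, 0, 0], 0],
  [[0, 0, 0], [0, 0, 0], 0],
  [[0, 0, 0], [0, 0, 0], 0],
])

```text
time: 23.45
tool_pos: [0.5924, 0.0785, 0.0722]
tcp_rot: [-3.141, -0.0, -0.002]
wrist_force: [-2.6, -0.0, 6.6]
width: 0.147
```

Contact at the expected height (0.0722, expected 0.072). Release and back off.

servo_tool([
  [[0, 0, -0.02], [0, 0, 0], 0],
  [[0, 0, 0], [0, 0, 0], 0.45],
  [[0, 0, 0], [0, 0, 0], 0.45],
  [[0, 0, 0], [0, 0, 0], 0.45],
  [[0, 0, 0], [0, 0, 0], 0.45],
])

```text
time: 23.95
tool_pos: [0.5916, 0.0784, 0.0715]
tcp_rot: [3.142, 0.0, -0.001]
wrist_force: [-0.2, 0.6, -0.0]
width: 0.448
```

servo_tool([
  [[0, 0, -0.1], [0, 0, 0], 0.45],
  [[0, 0, -0.4], [0, 0, 0], 0.45],
  [[0, 0, -0.7], [0, 0, 0], 0.45],
  [[0, 0, -0.8], [0, 0, 0], 0.45],
  [[0, 0, -0.6], [0, 0, 0], 0.45],
  [[-0.4, 0.8, 0], [0, 0, 0], 1],
  [[-0.4, 0.8, 0], [0, 0, 0], 1],
  [[-0.4, 0.8, 0], [0, 0, 0], 1],
])

```text
time: 24.75
tool_pos: [0.5314, -0.0425, 0.2027]
tcp_rot: [3.141, 0.002, 0.002]
wrist_force: [0.6, -0.7, -0.2]
width: 0.934
```

```bash
python3 - <<'E'
from h import *
from workcell import imaging,readout
a=[imaging.read_camera(n) for n in("side","top")]
print(readout.read_state()["tool_pos"].round(4))
for c,n in zip(a,("S","T")):
    W=cloud(c)
    for nm,g,r,zl,zh in(("stem",(.592,.078),.02,.08,.1),("bowl",(.415,-.322),.05,.015,.035),("knob",(.415,-.322),.03,.05,.07)):
        Q=W[(np.hypot(W[...,0]-g[0],W[...,1]-g[1])<r)&(W[...,2]>zl)&(W[...,2]<zh)]
        if len(Q)>3:print(n,nm,len(Q),((Q.min(0)+Q.max(0))/2).round(4),Q[:,2].max().round(4),circ(Q,.03,g).round(4) if nm=="bowl" else "")
cv2.imwrite("pics/l3.png",cv2.hconcat([cv2.resize(a[0]["image"][120:210,270:360],(400,400),interpolation=2),cv2.resize(a[1]["image"][150:250,260:360],(400,400),interpolation=2)])[:,:,::-1])
E
```

```text
[ 0.5296 -0.0453  0.2022]
S stem 27 [0.5921 0.0765 0.0881] 0.096 
S bowl 153 [ 0.4161 -0.3211  0.0249] 0.0348 [ 0.4168 -0.32  ]
S knob 42 [ 0.4152 -0.3229  0.0573] 0.0618 
T stem 22 [0.5923 0.0794 0.0903] 0.0983 
T bowl 49 [ 0.4159 -0.3199  0.025 ] 0.0349 [ 0.4157 -0.321 ]
T knob 26 [ 0.4149 -0.3203  0.0575] 0.0642
```

View pics/l3.png

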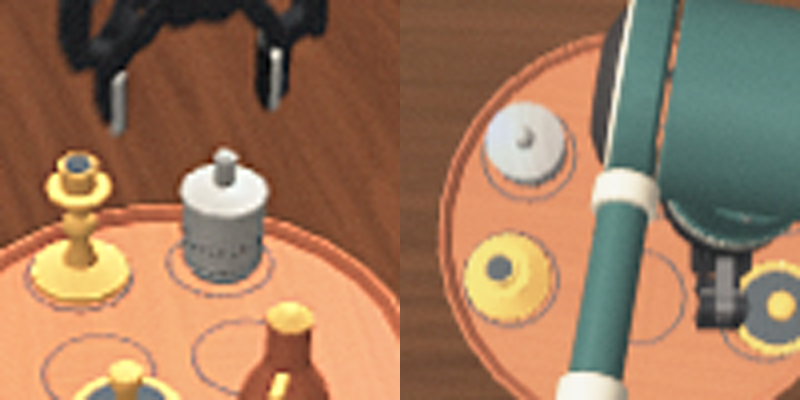

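The lid is seated level on the cup, with the stem top at (225,155) and at the expected height. On to the bowl.

servo_tool([
  [[-0.29, 0.7, 0], [0, 0, 0], 1],
  [[-0.29, 0.7, 0], [0, 0, 0], 1],
  [[-0.29, 0.7, 0], [0, 0, 0], 1],
  [[-0.29, 0.7, 0], [0, 0, 0], 1],
  [[-0.29, 0.7, 0], [0, 0, 0], 1],
  [[-0.29, 0.7, 0], [0, 0, 0], 1],
  [[-0.29, 0.7, 0], [0, 0, 0], 1],
  [[-0.29, 0.69, 0], [0, 0, 0], 1],
])

```text
time: 25.65
tool_pos: [0.4157, -0.3222, 0.2022]
tcp_rot: [3.141, 0.0, 0.001]
wrist_force: [0.1, -0.0, -0.2]
width: 0.999
```

servo_tool([
  [[0, 0, 0.5], [0, 0, 0], 1],
  [[0, 0, 0.6], [0, 0, 0], 1],
  [[0, 0, 0.6], [0, 0, 0], 1],
  [[0, 0, 0], [0, 0, 0], 1],
  [[0, 0, 0], [0, 0, 0], 1],
  [[0, 0, 0], [0, 0, 0], 1],
])

```text
time: 26.25
tool_pos: [0.4172, -0.3218, 0.1188]
tcp_rot: [3.14, 0.001, 0.004]
wrist_force: [0.4, -0.2, 0.2]
width: 1.004
```

servo_tool([
  [[-0.02, -0.02, 0.3], [0, 0, 0], 1],
  [[0, 0, 0.5], [0, 0, 0], 1],
  [[0, 0, 0.5], [0, 0, 0], 1],
  [[0, 0, 0.5], [0, 0, 0], 1],
  [[0, 0, 0.3], [0, 0, 0], 1],
  [[0, 0, 0.17], [0, 0, 0], 1],
  [[0, 0, 0], [0, 0, 0], 1],
  [[0, 0, 0], [0, 0, 0], 1],
], grip_force=40)

```text
time: 27.05
tool_pos: [0.4154, -0.3205, 0.004]
tcp_rot: [3.141, 0.0, 0.002]
wrist_force: [-0.6, -0.4, 0.7]
width: 0.999
```

servo_tool([
  [[0, 0, 0], [0, 0, 0], 0.5],
  [[0, 0, 0], [0, 0, 0], 0.5],
  [[0, 0, 0], [0, 0, 0], 0.5],
  [[0, 0, 0], [0, 0, 0], 0.5],
  [[0, 0, 0], [0, 0, 0], 0.5],
  [[0, 0, 0], [0, 0, 0], 0.5],
])

```text
time: 27.65
tool_pos: [0.4157, -0.3209, 0.0049]
tcp_rot: [3.14, 0.0, 0.003]
wrist_force: [-1.0, 1.5, 4.6]
width: 0.688
```

servo_tool([
  [[0, 0, -0.1], [0, 0, 0], 0.5],
  [[0, 0, -0.4], [0, 0, 0], 0.5],
  [[0, 0, -0.6], [0, 0, 0], 0.5],
  [[0, 0, -0.6], [0, 0, 0], 0.5],
  [[0, 0, -0.6], [0, 0, 0], 0.5],
  [[0, 0, -0.4], [0, 0, 0], 0.5],
  [[0, 0, -0.2], [0, 0, 0], 0.5],
  [[0, 0, 0], [0, 0, 0], 0.5],
])

```text
time: 28.45
tool_pos: [0.4156, -0.3207, 0.1499]
tcp_rot: [3.139, 0.0, 0.004]
wrist_force: [-0.2, 0.1, -2.2]
width: 0.691
```

servo_tool([
  [[0.1, -0.4, 0], [0, 0, 0], 0.5],
  [[0.18, -0.7, 0], [0, 0, 0], 0.5],
  [[0.2, -0.9, 0], [0, 0, 0], 0.5],
  [[0.2, -0.9, 0], [0, 0, 0], 0.5],
  [[0.2, -0.9, 0], [0, 0, 0], 0.5],
  [[0.2, -0.9, 0], [0, 0, 0], 0.5],
  [[0.2, -0.8, 0], [0, 0, 0], 0.5],
  [[0.1, -0.5, 0], [0, 0, 0], 0.5],
])

```text
time: 29.25
tool_pos: [0.4827, -0.0173, 0.1463]
tcp_rot: [-3.141, -0.003, 0.005]
wrist_force: [-0.1, -0.7, -1.3]
width: 0.689
```

servo_tool([
  [[0.06, -0.3, 0], [0, 0, 0], 0.5],
  [[0, 0, 0], [0, 0, 0], 0.5],
  [[0, 0, 0], [0, 0, 0], 0.5],
  [[0, 0, 0], [0, 0, 0], 0.5],
])

```text
time: 29.65
tool_pos: [0.486, -0.0057, 0.1473]
tcp_rot: [3.141, -0.001, -0.003]
wrist_force: [-0.6, 0.2, -1.8]
width: 0.688
```

```bash
python3 - <<'E'
from h import *
from workcell import imaging,readout
a=[imaging.read_camera(n) for n in("side","top")]
print(readout.read_state()["tool_pos"].round(4))
for c,n in zip(a,("S","T")):
    W=cloud(c)
    for nm,g,r,zl,zh in(("mortar",(.479,-.104),.04,.085,.105),("candle",(.4997,.0905),.04,.085,.105)):
        Q=W[(np.hypot(W[...,0]-g[0],W[...,1]-g[1])<r)&(W[...,2]>zl)&(W[...,2]<zh)]
        if len(Q)>3:print(n,nm,len(Q),((Q.min(0)+Q.max(0))/2).round(4),Q[:,2].max().round(4))
cv2.imwrite("pics/b1.png",cv2.resize(a[0]["image"][110:250,240:380],(600,600),interpolation=2)[:,:,::-1])
E
```

```text
[ 0.4863 -0.006   0.1478]
S mortar 48 [ 0.4787 -0.1026  0.0928] 0.0999
T candle 23 [0.4987 0.0975 0.0958] 0.0986
```

View pics/b1.png

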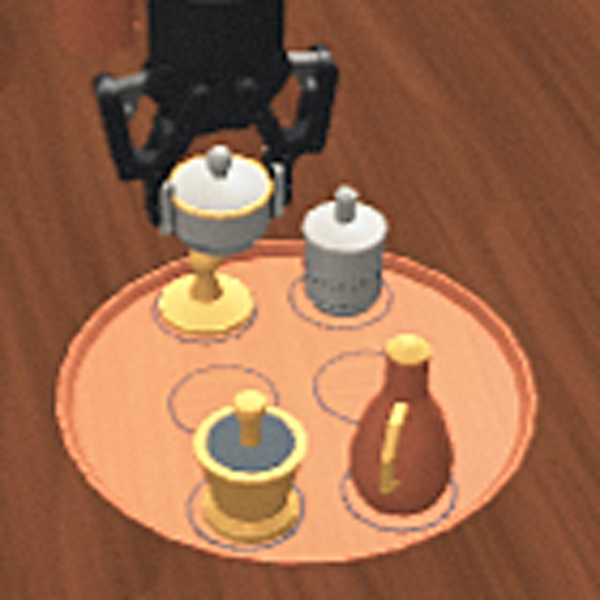

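The bowl is held level above the free middle circle at (222,395), with the other pieces in place. Lower it.

servo_tool([
  [[0.02, 0, 0.3], [0, 0, 0], 0.5],
  [[0, 0, 0.5], [0, 0, 0], 0.5],
  [[0, 0, 0.5], [0, 0, 0], 0.5],
  [[0, 0, 0.5], [0, 0, 0], 0.5],
  [[0, 0, 0.4], [0, 0, 0], 0.5],
  [[0, 0, 0.3], [0, 0, 0], 0.5],
  [[0, 0, 0.15], [0, 0, 0], 0.5],
  [[0, 0, 0], [0, 0, 0], 0.5],
])

```text
time: 30.55
tool_pos: [0.4867, -0.0056, 0.0148]
tcp_rot: [-3.141, 0.002, 0.004]
wrist_force: [-1.1, 0.1, -2.6]
width: 0.688
```

servo_tool([
  [[0, 0, 0], [0, 0, 0], 0.5],
  [[0, 0, 0], [0, 0, 0], 0.5],
])

```text
time: 30.75
tool_pos: [0.4889, -0.0053, 0.0169]
tcp_rot: [3.141, -0.0, 0.003]
wrist_force: [0.8, -0.3, -1.5]
width: 0.693
```

servo_tool([
  [[0, 0, 0.1], [0, 0, 0], 0.5],
  [[0, 0, 0.04], [0, 0, 0], 0.5],
  [[0, 0, 0], [0, 0, 0], 0.5],
  [[0, 0, 0], [0, 0, 0], 0.5],
])

```text
time: 31.15
tool_pos: [0.488, -0.005, 0.0089]
tcp_rot: [3.142, 0.0, 0.001]
wrist_force: [1.5, -0.4, -0.6]
width: 0.689
```

servo_tool([
  [[0, 0, 0], [0, 0, 0], 0.92],
  [[0, 0, 0], [0, 0, 0], 0.92],
  [[0, 0, 0], [0, 0, 0], 0.92],
  [[0, 0, 0], [0, 0, 0], 0.92],
  [[0, 0, -0.1], [0, 0, 0], 0.92],
  [[0, 0, -0.4], [0, 0, 0], 0.92],
])

```text
time: 31.75
tool_pos: [0.4855, -0.005, 0.0323]
tcp_rot: [-3.141, 0.0, 0.008]
wrist_force: [0.6, 0.4, 0.2]
width: 0.92
```

servo_tool([
  [[0, 0, -0.6], [0, 0, 0], 0.92],
  [[0, 0, -0.8], [0, 0, 0], 0.92],
  [[0, 0, -0.9], [0, 0, 0], 0.92],
  [[0, 0, -0.9], [0, 0, 0], 0.92],
  [[0, 0, -0.5], [0, 0, 0], 0.92],
  [[0, 0.7, 0], [0, 0, 0], 0.92],
  [[0, 0.9, 0], [0, 0, 0], 0.92],
  [[0, 0.9, 0], [0, 0, 0], 0.92],
])

```text
time: 32.55
tool_pos: [0.4879, -0.131, 0.2199]
tcp_rot: [3.141, 0.003, 0.003]
wrist_force: [0.9, -0.4, -0.1]
width: 0.921
```

servo_tool([
  [[0, 0.9, 0], [0, 0, 0], 0.92],
  [[0, 0.9, 0], [0, 0, 0], 0.92],
  [[0, 0.9, 0], [0, 0, 0], 0.92],
  [[0, 0.9, 0], [0, 0, 0], 0.92],
  [[0, 0.5, 0], [0, 0, 0], 0.92],
  [[0, 0, 0], [0, 0, 0], 0.92],
  [[0, 0, 0], [0, 0, 0], 0.92],
])

```text
time: 33.25
tool_pos: [0.4874, -0.3352, 0.2187]
tcp_rot: [-3.141, 0.002, 0.001]
wrist_force: [0.5, -0.2, 0.1]
width: 0.925
```

```bash
python3 - <<'E'
from h import *
from workcell import imaging,readout
a=[imaging.read_camera(n) for n in("side","top")]
s=readout.read_state(); print(s["time"],s["tool_pos"].round(3))
yw=-.108; R=np.array([[np.cos(yw),np.sin(yw)],[-np.sin(yw),np.cos(yw)]])
for c,n in zip(a,("S","T")):
    W=cloud(c)
    for nm,g,r,zl,zh in(("mortar",(.479,-.104),.04,.085,.105),("candle",(.4997,.0905),.03,.085,.105),("bowl",(.488,-.006),.03,.055,.07),("ewer",(.572,-.11),.03,.105,.13),("cup",(.593,.078),.035,.025,.055),("lidstem",(.593,.078),.02,.08,.1)):
        Q=W[(np.hypot(W[...,0]-g[0],W[...,1]-g[1])<r)&(W[...,2]>zl)&(W[...,2]<zh)]
        if len(Q)>3:
            m=(Q.min(0)+Q.max(0))/2; print(n,nm,m[:2].round(4),Q[:,2].max().round(4),"tray",(R@(m[:2]-[.535,-.0105])).round(4))
cv2.imwrite("pics/f.png",cv2.hconcat([cv2.resize(a[0]["image"][130:260,240:380],(420,390),interpolation=2),cv2.resize(a[1]["image"][150:270,262:382],(380,390),interpolation=2)])[:,:,::-1])
E
```

```text
33.35 [ 0.488 -0.334  0.219]
S mortar [ 0.472  -0.1032] 0.0966 tray [-0.0527 -0.099 ]
S candle [0.4998 0.0916] 0.0979 tray [-0.046   0.0977]
S bowl [ 0.4883 -0.0076] 0.0663 tray [-0.0467 -0.0022]
S cup [0.5697 0.07  ] 0.0543 tray [0.0258 0.0838]
T mortar [ 0.4785 -0.1026] 0.0995 tray [-0.0463 -0.0977]
T candle [0.5    0.0923] 0.0988 tray [-0.0458  0.0984]
T bowl [ 0.4887 -0.0059] 0.0681 tray [-0.0466 -0.0004]
T ewer [ 0.5732 -0.1062] 0.1271 tray [ 0.0483 -0.091 ]
T cup [0.5786 0.0719] 0.0534 tray [0.0345 0.0866]
T lidstem [0.5926 0.0794] 0.0975 tray [0.0475 0.0956]
```

View pics/f.png

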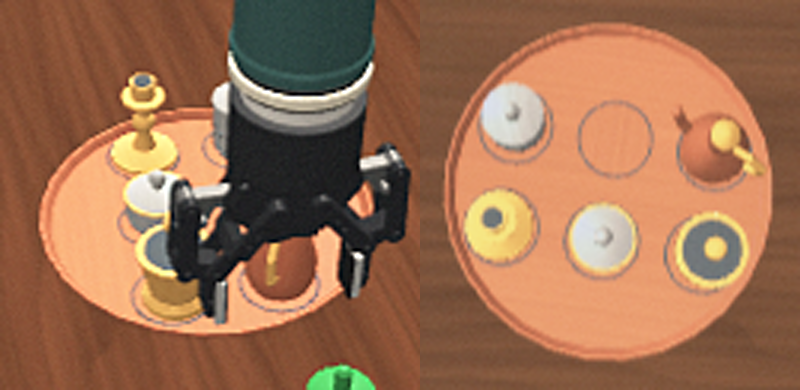

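The top view shows every piece in its circle: lidded cup at (513,117), bowl at (602,240), ewer at (713,150). Mortar and candlestick have not moved. Handing in.

```bash
python3 -c "
from workcell import order; print(order.finish_job())"
```

```text
the job is handed in; nothing more can be done
None
```

The tray is dressed and the job is handed in, at about 33 s on the robot's clock. The mortar was front-right, so the ewer went to the back-right circle, the cup to the back-left circle with its lid seated, and the bowl between mortar and candlestick.

| Piece | Measured in tray frame (mm) | Circle centre (mm) |
|---|---|---|
| Bowl | (-47, -1) | (-47.5, 0) |
| Ewer | (48, -91) | (47.5, -95) |
| Cup, taken at the lid stem | (47.5, 96) | (47.5, 95) |

- **Lid:** it met the cup at the expected height and sat level, with its stem within about 2 mm of the cup's axis.
- **Mortar and candlestick:** they stayed within a few millimetres of where they started, which is about the camera error. The hammer, punches and green look-alikes were not touched, but I did not re-measure them.
- **First ewer grip:** it closed too high on the neck, so I opened, lowered about 10 mm and gripped again. Nothing else went wrong.
- **Checks that disagreed:** in the last look the gripper blocked the side camera, so its cup and mortar readings were off (cup at (26, 84) mm). The top view's cup-side reading, (35, 87) mm, caught only part of the cup's side. I went by the lid stem in the top view and by earlier unblocked views that put the cup in place.

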